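Change a lab instrument over to the backup feed

ROBOT

A 6-joint arm with a two-finger parallel gripper is mounted at the origin on the work surface. World frame = base frame: x ahead of the robot, y to its left, z up, the work surface at z = 0. Lengths are in m, angles in rad, forces in N, time in s.
With the tool pointing down it reaches from about 0.35 to 0.775 m from the base axis. Payload 7.3 kg.
Tool frame: the origin (TCP) lies on the centre line of the jaws, within the pads' length; the fingertips stand tip_reach ahead of it and the grasp point (between the pads) lies 6 mm ahead of it (tip_reach is the distance from the TCP to the fingertips, in m); x points along the fingers, y is the direction in which the jaws open and shut, and the axes are right-handed (so a half turn about x gives the same grasp; the last joint's range is limited). The gripper opens to 92 mm and grips with 3 to 60 N. Pads are 19 mm wide; open, the fingers measure 130 mm over their backs; the gripper's body (75 mm by 190 mm) begins 47 mm behind the grasp point.
Start: joints at [-1.339, 0.342, 1.524, -0, 1.275, -0.146], TCP at [0.194, -0.488, 0.252] pointing down, gripper open.
Joint ranges: [-2.53, 2.53], [-0.77, 2.02], [0.04, 2.7], [-1, 4.14], [0.28, 2.66], [-3.11, 3.11]. Speed limits (rad/s): [2.57, 2.57, 3.14, 3.14, 3.14, 3.14].

INTERFACE

Orientations are given as [roll, pitch, yaw] about the fixed x, y, z axes, in that order (R = Rz(yaw) Ry(pitch) Rx(roll)).
In Python, from cell import observe, read_camera, get_calibration, hand_in, tip_reach gives the robot as it stands. The module is installed in compiled form; this text tells all that it offers.
- The arm moves only by the shell command python3 -m crank 'ROWS' [FORCE]. ROWS is JSON, a list of rows, each an object of numbers: "fingers": the opening, from -1 (shut) to 1 (fully open); "tx", "ty", "tz": the shift along the tool's x, y, z in units of 40 mm (1.0 is 40 mm); "roll": the turn about the tool's x in units of 10 degrees (1.0 is 10 degrees). In form: [{"fingers": .., "tx": .., "ty": .., "tz": .., "roll": ..}, ...]. A call has exactly 8 rows; each row is the pose to reach, as a shift and turn from the pose commanded when the call began, along the tool's axes at that moment; what a row does not reach only later rows make up. A row lasts 1/8 s, in which the tool goes at most 62.5 mm and 10.7 degrees, less where a joint would pass 70% of its speed; a pose out of reach is approached as far as the arm can. A call with a gripper value outside its range is refused whole. The fingers move at their own pace and stop on an object; FORCE is the grip in N (left out, the last holds). Time passes only in rows, so rows that repeat a pose let the fingers close, or fill a call up. It gives the time, the measured TCP pose, the force and the opening at its end, in the units of the state.
- observe(): the state, without advancing time (a new reading comes with each control period).
- read_camera(name): name is "scene" or "side" or "wrist"; returns (picture, depth): 384x512x3 uint8, red, green, blue; 384x512 float32, m along the optical axis (not along the pixel's ray), 0 where there is no reading.
- get_calibration(name): a dict with "vertical_fov" (degrees; the focal length in pixels is half the picture's height over the tangent of half this angle, whatever the lens; pixels are square), "cx", "cy" (the principal point, pixels), "dist_coeffs" ([k1, k2, p1, p2, k3] as OpenCV has them; the pictures are not rectified), "pose" (4x4, takes a point from camera to world coordinates); the wrist camera has in their place "T_tool_cam" (4x4, takes a point from camera to tool coordinates, whose origin is the TCP and whose axes are the tool frame's). Camera axes: x right, y down, z forward; pixel columns grow to the right and rows downward; lengths in m; the calibration is good to about 2 mm. A picture is of the moment at which its call begins: read the wrist's pose just before it. get_calibration takes no time and is no camera call.
- hand_in(): hands the job in, once; it reports no verdict.
The state is a dict: "time": time; "qpos": joint angles; "qvel": joint speeds; "joint_efforts": joint torques, N m; "tool_pos": TCP position; "tool_rot": TCP orientation; "contact_force": force on the tool from outside, world axes, zero at the start; "torque": the same for the moment, N m; "opening": finger opening in m.
Only numpy, scipy, OpenCV 4.12 (cv2) and the standard library are available. Lean on these libraries where they do the work, as an engineer would, in place of code of your own. Each camera call takes 0.05 s, during which the arm holds its last target. There are 200 camera calls.

TASK

Change the bench's red-handled feed switch over from its blue (mains) side to its orange (backup) side: swing the lever up to the upright centre-off position, keep it still there for two full seconds, then swing it fully over to orange and let go. Move it in that one direction only, never swinging it back once it is on the orange side, and leave the green-handled switch as it is.

Things in the scene. Friction and masses are not known exactly. Their poses are not given: they have to be found in the camera images.
- red_base: White box of the red-handled switch, fixed: 130 (x) x 80 (y) mm, top 44 mm above the bench, steel foot plate 160 x 80 mm, hub in the middle up to 61 mm. Origin: centre of its underside, on the bench. z up; blue plate (mains) at its -x end, orange plate (backup) at its +x end, black marks at the middle (centre off). The lever's hinge lies along its y, 50 mm above the origin.
- red_lever (a joint): Angle of the red-handled lever, rad: 0 = upright (centre off), -0.65 = end stop over the blue plate, +0.65 = end stop over the orange plate. It starts between -0.65 and -0.52. Stiff by friction: about 3 N at the grip moves it; no clicks or springs, it stays where it is left.
- red_grip (a point): Centre of the red T-grip, 80 mm from the hinge on a 12 mm stem: a bar 22 mm in diameter, 36 mm long along the hinge (own y), flat ends, always level; pinch it from above across its 36 mm length. Own z points from hinge to grip. At lever angle q it lies 80 sin(q) mm along the base's x and 50 + 80 cos(q) mm above the bench.
- green_grip (a point): Centre of the green T-grip of a second switch, same shape and size (box, lever, plates) but with a green handle; it feeds other equipment and must not be moved.

How it is judged:
By the outcome, as a careful person would: the job done as asked, in the order asked, and still so for the second after the job is handed in, with the robot touching nothing.
It also fails if it takes over 35 s, if anything falls off the work surface, if the arm or the gripper's body presses on something with over 40 N, if the wrist force passes 120 N, or if a joint passes its speed limit or range.

## Working session

There is one attempt and no reset: what is moved stays moved. The work goes in short steps, Python scripts to look and compute and a shell command to move; the robot and the scene stay as the last step left them, time stands still between calls to the robot, and variables do not carry over. Pictures are saved under pics/ and viewed, about 8 in all and at most 12, crops included, and the job is handed in when it is done.

```bash
mkdir -p pics; cat > h.py <<'E'
import numpy as np, cv2
from cell import *
def K(c,h=384):
    f=h/2/np.tan(np.radians(c["vertical_fov"])/2); return np.array([[f,0,c["cx"]],[0,f,c["cy"]],[0,0,1.]])
def R(r):
    from scipy.spatial.transform import Rotation as Q
    return Q.from_euler("xyz",r).as_matrix()
def pose(name,c,s):
    if name!="wrist": return np.array(c["pose"])
    T=np.eye(4);T[:3,:3]=R(s["tool_rot"]);T[:3,3]=s["tool_pos"];return T@np.array(c["T_tool_cam"])
def rays(name,c,s,uv):
    p=cv2.undistortPoints(np.array(uv,float).reshape(-1,1,2),K(c),np.array(c["dist_coeffs"],float)).reshape(-1,2)
    P=pose(name,c,s); d=np.c_[p,np.ones(len(p))]@P[:3,:3].T; return P[:3,3],d   # depth*d + o
def plane(name,c,s,uv,z):
    o,d=rays(name,c,s,uv); return o+d*((z-o[2])/d[:,2])[:,None]
def shot(name,fn):
    s=observe();c=get_calibration(name);im,dep=read_camera(name);cv2.imwrite(fn,im[:,:,::-1]);np.savez(fn[:-3]+"npz",im=im,dep=dep);return s,c,im,dep
def masks(im):
    h=cv2.cvtColor(im,cv2.COLOR_RGB2HSV);H,S,V=[h[...,i].astype(int) for i in range(3)]
    ok=(S>120)&(V>60)
    return dict(red=ok&((H<6)|(H>172)),orange=ok&(H>=8)&(H<22),green=ok&(H>45)&(H<85),blue=ok&(H>98)&(H<125))
def blobs(name,c,s,im,dep):
    for k,m in masks(im).items():
        n,l,st,ce=cv2.connectedComponentsWithStats(m.astype(np.uint8))
        for i in range(1,n):
            if st[i,4]<25: continue
            v,u=np.where(l==i);d=dep[v,u];g=d>0
            if g.sum()<5: print(k,st[i],"nodepth");continue
            o,r=rays(name,c,s,np.c_[u,v][g]);p=o+r*d[g][:,None]
            print(name,k,"px",ce[i].round(),"n",st[i,4],"med",np.median(p,0).round(3),"lo",np.percentile(p,3,0).round(3),"hi",np.percentile(p,97,0).round(3))
E
python3 - <<'E'
from h import *
print(tip_reach); s=observe();print(s)
for n in("scene","side"):
    s,c,im,d=shot(n,f"pics/{n}0.png");print(n,np.array(c["pose"])[:3,3].round(2));blobs(n,c,s,im,d)
a=cv2.imread("pics/scene0.png");b=cv2.imread("pics/side0.png");cv2.imwrite("pics/both0.png",cv2.resize(np.vstack([a,b]),(400,600)))
E
```

```text
0.025
{'time': 0.0, 'qpos': array([-1.33897583e+00,  3.42745640e-01,  1.52500467e+00,  7.57903896e-06,
        1.27538787e+00, -1.45994920e-01]), 'qvel': array([-0.00021636, -0.00182815, -0.00025851, -0.00041002, -0.00240011,
        0.00068172]), 'joint_efforts': array([-8.28577104e-04, -4.31244457e+01, -2.44216204e+01,  7.17143691e-02,
        5.60430670e-02, -1.42741069e-04]), 'tool_pos': array([ 0.19360931, -0.48760927,  0.25103734]), 'tool_rot': array([-1.72148041,  1.56925077,  1.79792545]), 'contact_force': array([ 0.63100874, -0.1424201 ,  0.42807139]), 'torque': array([ 0.00315095, -0.01511102,  0.04040925]), 'opening': 0.09200450843800245}
scene [0.94 0.53 0.69]
scene red px [187.  14.] n 28 med [ 0.262 -0.836  0.144] lo [ 0.254 -0.852  0.133] hi [ 0.264 -0.828  0.153]
scene red px [168. 149.] n 136 med [ 0.66  -0.191  0.122] lo [ 0.651 -0.216  0.107] hi [ 0.668 -0.181  0.127]
scene red px [125. 179.] n 44 med [ 0.76  -0.228  0.06 ] lo [ 0.752 -0.238  0.055] hi [ 0.767 -0.222  0.062]
scene orange px [444.  13.] n 311 med [-0.429 -0.274  0.181] lo [-0.46  -0.303  0.137] hi [
[... 2440 characters left out ...]
56 0.202 0.126] lo [0.545 0.185 0.114] hi [0.57  0.212 0.128]
side blue px [380.  87.] n 625 med [ 0.445 -0.561  0.034] lo [ 0.407 -0.568  0.006] hi [ 0.484 -0.556  0.06 ]
side blue px [204. 129.] n 1580 med [ 0.794 -0.201  0.051] lo [ 0.739 -0.275  0.012] hi [ 0.855 -0.182  0.056]
side blue px [259. 142.] n 249 med [ 0.656 -0.197  0.047] lo [ 0.64  -0.231  0.045] hi [ 0.67  -0.167  0.049]
side blue px [135. 202.] n 2717 med [0.809 0.061 0.045] lo [ 0.776 -0.018  0.01 ] hi [0.869 0.101 0.048]
side blue px [ 19. 281.] n 1142 med [0.806 0.326 0.13 ] lo [0.786 0.301 0.118] hi [0.833 0.348 0.132]
side blue px [227. 296.] n 816 med [0.558 0.198 0.046] lo [0.533 0.17  0.044] hi [0.587 0.226 0.048]
```

View pics/scene0.png

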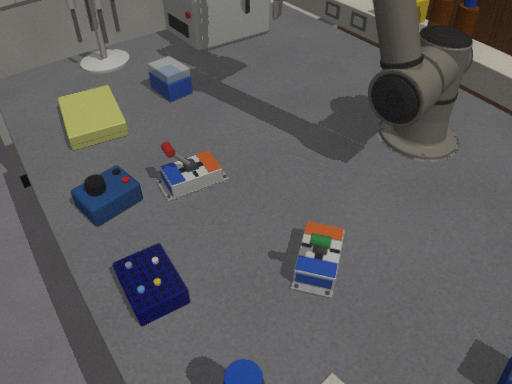

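View pics/side0.png

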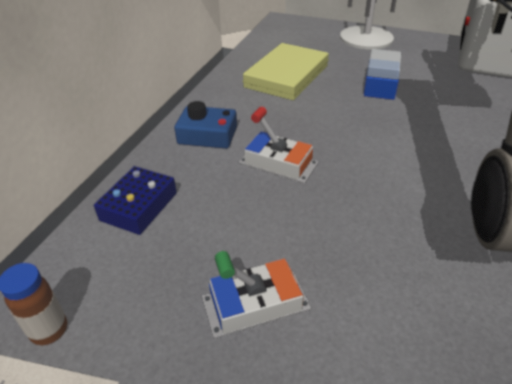

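Scene: the red switch's grip is at pixel (168,149), with its blue plate at (173,173) and orange plate at (208,161). In the side view the grip is at (258,114). The green switch is at (320,240) and (224,265), well clear. The red grip measures about (0.657,-0.199,0.114) with base yaw about 174°, and its top at 0.122–0.126 matches the expected 0.125.

```bash
cat >> h.py <<'E'
def go(s,tgt,hinge):
    M=R(s["tool_rot"]);d=M.T@(np.array(tgt)-s["tool_pos"]);h=M.T@np.array(hinge)
    a=np.degrees(np.arctan2(h[2],h[1]));a=(a+90)%180-90
    print("tool y,x",M[:,1].round(3),M[:,0].round(3),"units tx,ty,tz",(d/.04).round(2),"roll units",round(a/10,2))
E
python3 - <<'E'
from h import *
s=observe();go(s,[.657,-.199,.25],[.09,.996,0]);print(get_calibration("wrist")["T_tool_cam"])
E
```

```text
tool y,x [ 0.369 -0.929 -0.001] [-0.     0.001 -1.   ] units tx,ty,tz [  0.03  -2.43 -13.43] roll units 2.68
[[-8.08167526e-04 -3.03964323e-01  9.52683073e-01 -1.33197171e-01]
 [ 9.99999631e-01  3.30803140e-05  8.58861133e-04 -4.09350393e-04]
 [-2.92578198e-04  9.52683415e-01  3.03964184e-01 -8.19849567e-02]
 [ 0.00000000e+00  0.00000000e+00  0.00000000e+00  1.00000000e+00]]
```

```bash
python3 -m crank '[{"fingers":0.3,"tx":0,"ty":-0.3,"tz":-1.5,"roll":0.4},{"fingers":0.3,"tx":0,"ty":-0.55,"tz":-3.0,"roll":0.8},{"fingers":0.3,"tx":0,"ty":-0.8,"tz":-4.5,"roll":1.2},{"fingers":0.3,"tx":0,"ty":-1.1,"tz":-6.0,"roll":1.6},{"fingers":0.3,"tx":0,"ty":-1.35,"tz":-7.5,"roll":2.0},{"fingers":0.3,"tx":0,"ty":-1.6,"tz":-9.0,"roll":2.4},{"fingers":0.3,"tx":0,"ty":-1.9,"tz":-10.5,"roll":2.7},{"fingers":0.3,"tx":0,"ty":-2.15,"tz":-11.6,"roll":2.7}]' 20; python3 - <<'E'
from h import *
s=observe();go(s,[.657,-.199,.25],[.09,.996,0])
E
```

```text
time: 1.1
tool_pos: [0.5949, -0.235, 0.251]
tool_rot: [-0.499, 1.57, 2.55]
contact_force: [-0.1, -0.5, -0.2]
opening: 0.0598
tool y,x [-0.093 -0.996 -0.   ] [-0.001  0.001 -1.   ] units tx,ty,tz [ 0.02 -1.04 -1.46] roll units -0.01
```

```bash
python3 -m crank '[{"fingers":0.3,"tx":0,"ty":-0.6,"tz":-0.8,"roll":0},{"fingers":0.3,"tx":0,"ty":-1.04,"tz":-1.46,"roll":0},{"fingers":0.3,"tx":0,"ty":-1.04,"tz":-1.46,"roll":0},{"fingers":0.3,"tx":0,"ty":-1.04,"tz":-1.46,"roll":0},{"fingers":0.3,"tx":0,"ty":-1.04,"tz":-1.46,"roll":0},{"fingers":0.3,"tx":0,"ty":-1.04,"tz":-1.46,"roll":0},{"fingers":0.3,"tx":0,"ty":-1.04,"tz":-1.46,"roll":0},{"fingers":0.3,"tx":0,"ty":-1.04,"tz":-1.46,"roll":0}]'; python3 - <<'E'
from h import *
s,c,im,d=shot("wrist","pics/w1.png");print(s["tool_pos"])
blobs("wrist",c,s,im,d)
cen={}
for k in("blue","orange"):
    m=masks(im)[k].astype(np.uint8)
    for q in cv2.findContours(m,0,2)[0]:
        if cv2.contourArea(q)<300: continue
        p=plane("wrist",c,s,q.reshape(-1,2),.0465)[:,:2]*1000
        r=cv2.minAreaRect(p.astype(np.float32));print(k,np.round(r[0],1),np.round(r[1],1),round(r[2],1))
E
```

```text
time: 2.1
tool_pos: [0.6551, -0.2011, 0.2519]
tool_rot: [2.394, 1.571, -0.841]
contact_force: [-0.6, -0.3, 0.0]
opening: 0.0596
[ 0.65512081 -0.20112283  0.25185969]
wrist red px [277.  55.] n 323 med [ 0.757 -0.229  0.06 ] lo [ 0.75  -0.237  0.058] hi [ 0.765 -0.221  0.061]
wrist red px [255. 185.] n 1089 med [ 0.658 -0.201  0.124] lo [ 0.647 -0.217  0.117] hi [ 0.666 -0.184  0.126]
wrist orange px [255. 247.] n 1939 med [ 0.563 -0.191  0.046] lo [ 0.545 -0.226  0.044] hi [ 0.58  -0.155  0.047]
wrist orange px [137. 297.] n 608 med [ 0.687 -0.173  0.311] lo [ 0.678 -0.173  0.302] hi [ 0.691 -0.171  0.314]
wrist orange px [376. 297.] n 591 med [ 0.681 -0.235  0.311] lo [ 0.672 -0.236  0.302] hi [ 0.686 -0.234  0.314]
wrist orange px [351. 345.] n 3495 med [ 0.674 -0.23   0.32 ] lo [ 0.67  -0.261  0.317] hi [ 0.678 -0.187  0.322]
wrist blue px [33. 35.] n 3619 med [0.807 0.003 0.045] lo [ 0.776 -0.029  0.043] hi [0.84  0.04  0.047]
wrist blue px [288.  34.] n 7144 med [ 0.777 -0.241  0.055] lo [ 0.742 -0.291  0.052] hi [ 0.804 -0.197  0.057]
wrist blue px [256. 143.] n 346 med [ 0.674 -0.204  0.03 ] lo [ 0.671 -0.235  0.016] hi [ 0.678 -0.17   0.039]
wrist blue px [256. 163.] n 1919 med [ 0.658 -0.201  0.046] lo [ 0.639 -0.236  0.045] hi [ 0.671 -0.165  0.047]
blue [ 654.5 -200.5] [75.  33.3] 84.0
blue [ 781.3 -245.1] [79.6 99.3] 10.6
blue [804.    3.4] [76.7 71. ] 78.7
orange [ 414.5 -287.2] [422.3  24.8] 84.6
orange [ 481.4 -326. ] [81.8 22.4] 5.7
orange [507.8 -46.8] [22.3 82. ] 73.7
orange [ 562.9 -190.6] [76.  34.3] 84.5
```

View pics/w1.png

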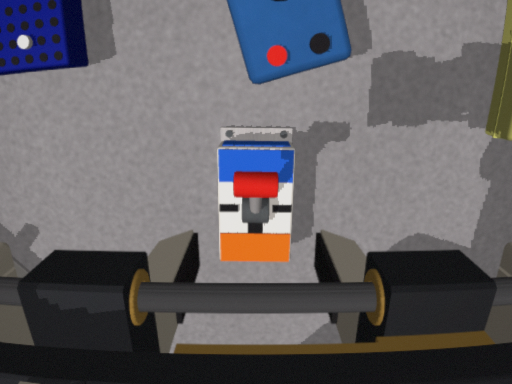

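The wrist view shows the red bar at (255,185) over the blue plate at (256,163), with the orange plate at (255,247). The base centre is (0.6087,-0.1955) and yaw 173.8°. The grip is at about (0.657,-0.2005), so q is about -0.64, which agrees with the first measurement.

```bash
python3 - <<'E'
from h import *
s=observe();go(s,[.657,-.2007,.120],[.107,.994,0])
E
```

```text
tool y,x [-0.093 -0.996  0.   ] [ 0. -0. -1.] units tx,ty,tz [ 3.3  -0.01 -0.04] roll units 0.08
```

```bash
python3 -m crank '[{"fingers":0.3,"tx":0.8,"ty":0,"tz":-0.04,"roll":0.08},{"fingers":0.3,"tx":1.6,"ty":0,"tz":-0.04,"roll":0.08},{"fingers":0.3,"tx":2.3,"ty":0,"tz":-0.04,"roll":0.08},{"fingers":0.3,"tx":2.9,"ty":0,"tz":-0.04,"roll":0.08},{"fingers":0.3,"tx":3.3,"ty":0,"tz":-0.04,"roll":0.08},{"fingers":0.3,"tx":3.3,"ty":0,"tz":-0.04,"roll":0.08},{"fingers":0.3,"tx":3.3,"ty":0,"tz":-0.04,"roll":0.08},{"fingers":0.3,"tx":3.3,"ty":0,"tz":-0.04,"roll":0.08}]' && python3 -m crank '[{"fingers":-0.3,"tx":0,"ty":0,"tz":0,"roll":0},{"fingers":-0.5,"tx":0,"ty":0,"tz":0,"roll":0},{"fingers":-0.5,"tx":0,"ty":0,"tz":0,"roll":0},{"fingers":-0.5,"tx":0,"ty":0,"tz":0,"roll":0},{"fingers":-0.5,"tx":0,"ty":0,"tz":0,"roll":0},{"fingers":-0.5,"tx":0,"ty":0,"tz":0,"roll":0},{"fingers":-0.5,"tx":0,"ty":0,"tz":0,"roll":0},{"fingers":-0.5,"tx":0,"ty":0,"tz":0,"roll":0}]' 20; python3 - <<'E'
from h import *
s,c,im,d=shot("wrist","pics/w2.png");print(s["tool_pos"],s["contact_force"],s["opening"]);blobs("wrist",c,s,im,d)
E
```

```text
time: 3.15
tool_pos: [0.6574, -0.2013, 0.121]
tool_rot: [2.813, 1.569, -0.436]
contact_force: [1.2, -0.4, -0.1]
opening: 0.0595
time: 4.15
tool_pos: [0.657, -0.2005, 0.1199]
tool_rot: [-1.892, 1.57, 1.142]
contact_force: [0.1, 5.9, 2.6]
opening: 0.0358
[ 0.65700365 -0.20052699  0.11990869] [0.14632949 5.89872096 2.5887226 ] 0.03576699251283987
wrist red px [289.  41.] n 949 med [ 0.757 -0.229  0.06 ] lo [ 0.75  -0.237  0.059] hi [ 0.765 -0.221  0.062]
wrist red px [256. 265.] n 2864 med [ 0.663 -0.201  0.122] lo [ 0.656 -0.218  0.113] hi [ 0.667 -0.185  0.126]
wrist orange px [181. 299.] n 479 med [ 0.688 -0.184  0.179] lo [ 0.679 -0.185  0.17 ] hi [ 0.692 -0.183  0.182]
wrist orange px [333. 298.] n 464 med [ 0.684 -0.223  0.179] lo [ 0.675 -0.224  0.171] hi [ 0.688 -0.222  0.183]
wrist orange px [282. 338.] n 6840 med [ 0.673 -0.204  0.185] lo [ 0.551 -0.247  0.045] hi [ 0.681 -0.16   0.19 ]
wrist blue px [307.  35.] n 10194 med [ 0.76  -0.239  0.055] lo [ 0.739 -0.291  0.051] hi [ 0.779 -0.2    0.057]
wrist blue px [256. 180.] n 1220 med [ 0.674 -0.202  0.029] lo [ 0.67  -0.235  0.014] hi [ 0.678 -0.17   0.039]
wrist blue px [256. 215.] n 5326 med [ 0.656 -0.2    0.046] lo [ 0.638 -0.236  0.045] hi [ 0.671 -0.166  0.047]
```

View pics/w2.png

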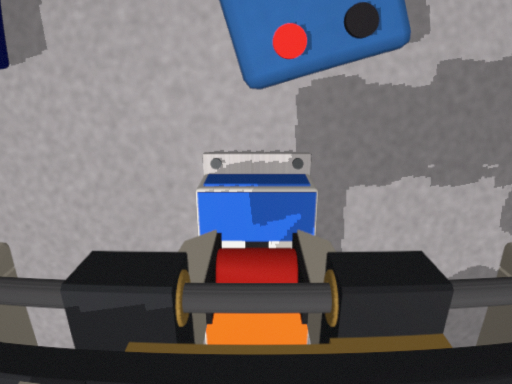

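The grasp is good: opening is 35.8 mm and the bar at (256,265) sits between the pads. Next I swing to upright along the arc.

```bash
python3 -m crank '[{"fingers":-0.5,"tx":-0.16,"ty":0,"tz":0.25,"roll":0},{"fingers":-0.5,"tx":-0.29,"ty":0,"tz":0.53,"roll":0},{"fingers":-0.5,"tx":-0.37,"ty":0,"tz":0.82,"roll":0},{"fingers":-0.5,"tx":-0.40,"ty":0,"tz":1.01,"roll":0},{"fingers":-0.5,"tx":-0.41,"ty":0,"tz":1.14,"roll":0},{"fingers":-0.5,"tx":-0.41,"ty":0,"tz":1.19,"roll":0},{"fingers":-0.5,"tx":-0.41,"ty":0,"tz":1.20,"roll":0},{"fingers":-0.5,"tx":-0.41,"ty":0,"tz":1.20,"roll":0}]'; python3 - <<'E'
from h import *
s,c,im,d=shot("side","pics/s3.png");print(s["tool_pos"],s["contact_force"],s["opening"]);blobs("side",c,s,im,d)
B=np.array([.6087,-.1955]);y=np.radians(173.8);v=s["tool_pos"][:2]-B
print("base x,y mm",1000*(v@[np.cos(y),np.sin(y)]),1000*(v@[-np.sin(y),np.cos(y)]))
s,c,im,d=shot("wrist","pics/w3.png");blobs("wrist",c,s,im,d)
E
```

```text
time: 5.2
tool_pos: [0.6104, -0.1955, 0.1362]
tool_rot: [-2.955, 1.568, 0.079]
contact_force: [5.8, 5.6, -1.3]
opening: 0.036
[ 0.61041655 -0.19552165  0.13619898] [ 5.76389388  5.64414159 -1.30147497] 0.036027052243080684
side red px [467.  20.] n 34 med [ 0.257 -0.832  0.145] lo [ 0.252 -0.848  0.134] hi [ 0.263 -0.826  0.152]
side red px [282. 110.] n 44 med [ 0.605 -0.203  0.136] lo [ 0.593 -0.212  0.127] hi [ 0.61  -0.159  0.169]
side red px [222. 121.] n 26 med [ 0.759 -0.228  0.059] lo [ 0.751 -0.244  0.055] hi [ 0.766 -0.222  0.062]
side orange px [298. 152.] n 314 med [ 0.563 -0.189  0.047] lo [ 0.548 -0.224  0.045] hi [ 0.58  -0.156  0.049]
side orange px [306. 162.] n 78 med [ 0.544 -0.188  0.027] lo [ 0.541 -0.218  0.017] hi [ 0.547 -0.16   0.037]
side orange px [283. 279.] n 821 med [0.488 0.14  0.046] lo [0.46  0.107 0.044] hi [0.516 0.168 0.048]
side orange px [ 28. 304.] n 600 med [0.79  0.341 0.1  ] lo [0.782 0.316 0.083] hi [0.812 0.352 0.11 ]
side orange px [ 48. 339.] n 85 med [0.789 0.344 0.012] lo [0.783 0.33  0.008] hi [0.806 0.352 0.018]
side green px [224. 26
[... 856 characters left out ...]
 hi [ 0.624 -0.18   0.141]
wrist orange px [181. 299.] n 472 med [ 0.642 -0.179  0.196] lo [ 0.632 -0.18   0.187] hi [ 0.646 -0.178  0.199]
wrist orange px [332. 298.] n 464 med [ 0.637 -0.218  0.196] lo [ 0.629 -0.219  0.187] hi [ 0.641 -0.217  0.199]
wrist orange px [304. 346.] n 3730 med [ 0.63  -0.213  0.204] lo [ 0.626 -0.243  0.201] hi [ 0.634 -0.169  0.207]
wrist blue px [273.   7.] n 934 med [ 0.736 -0.218  0.037] lo [ 0.734 -0.247  0.014] hi [ 0.741 -0.203  0.053]
wrist blue px [256. 109.] n 474 med [ 0.674 -0.202  0.038] lo [ 0.67  -0.234  0.021] hi [ 0.677 -0.171  0.039]
wrist blue px [256. 141.] n 5863 med [ 0.654 -0.2    0.046] lo [ 0.637 -0.235  0.045] hi [ 0.671 -0.165  0.047]
```

View pics/w3.png

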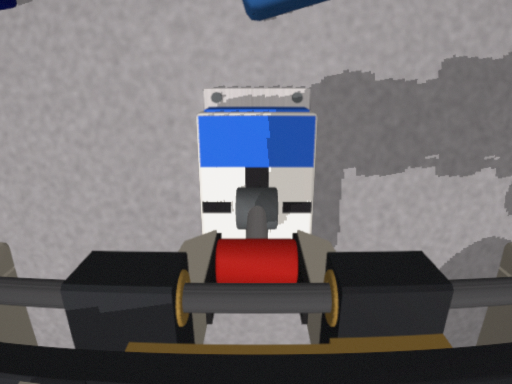

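Wrist view: the bar is at (256,261) and the black marks at (217,207) and (297,207). The TCP is 1.7 mm short of centre. I'll fit the bar's circle and project the marks before committing to the hold.

```bash
python3 - <<'E'
from h import *
from scipy.optimize import least_squares
c=get_calibration("wrist");s=observe();y=np.radians(173.8);ex=np.array([np.cos(y),np.sin(y)])
for f,t in(("w2",[.6570,-.2005,.1199]),("w3",None)):
    z=np.load(f"pics/{f}.npz");im,d=z["im"],z["dep"];S=dict(s)
    if t is not None:S["tool_pos"]=np.array(t)
    m=masks(im)["red"].copy();m[:225]=0;v,u=np.where(m&(d>0));o,r=rays("wrist",c,S,np.c_[u,v]);p=o+r*d[v,u][:,None]
    X=(p[:,:2]-[.6087,-.1955])@ex*1000;Z=p[:,2]*1000
    q=least_squares(lambda a:np.hypot(X-a[0],Z-a[1])-11,[np.median(X)+8,np.median(Z)-5],loss="soft_l1").x
    print(f,"bar centre base x,z",q.round(1),"TCP",((S["tool_pos"][:2]-[.6087,-.1955])@ex*1000).round(1),S["tool_pos"][2])
P=plane("wrist",c,s,[[217,207],[297,207]],.0455);print("marks base x",((P[:,:2]-[.6087,-.1955])@ex*1000).round(1),P.round(4),s["tool_pos"],s["time"])
E
```

```text
w2 bar centre base x,z [-46.5 114.5] TCP -48.6 0.1199
w3 bar centre base x,z [ -4.  129.8] TCP -1.7 0.13618073266670522
marks base x [0.5 0.4] [[ 0.6112 -0.168   0.0455]
 [ 0.6052 -0.2234  0.0455]] [ 0.61042327 -0.19549376  0.13618073] 5.3
```

```bash
python3 -m crank '[{"fingers":-0.5,"tx":0,"ty":0,"tz":0.05,"roll":0},{"fingers":-0.5,"tx":0,"ty":0,"tz":0.1,"roll":0},{"fingers":-0.5,"tx":0,"ty":0,"tz":0.1,"roll":0},{"fingers":-0.5,"tx":0,"ty":0,"tz":0.1,"roll":0},{"fingers":-0.5,"tx":0,"ty":0,"tz":0.1,"roll":0},{"fingers":-0.5,"tx":0,"ty":0,"tz":0.1,"roll":0},{"fingers":-0.5,"tx":0,"ty":0,"tz":0.1,"roll":0},{"fingers":-0.5,"tx":0,"ty":0,"tz":0.1,"roll":0}]'; cat >> h.py <<'E'
def bar(fn):
    from scipy.optimize import least_squares
    s,c,im,d=shot("wrist",fn);y=np.radians(173.8);ex=np.array([np.cos(y),np.sin(y)]);B=[.6087,-.1955]
    m=masks(im)["red"].copy();m[:225]=0;v,u=np.where(m&(d>0));o,r=rays("wrist",c,s,np.c_[u,v]);p=o+r*d[v,u][:,None]
    X=(p[:,:2]-B)@ex*1000;Z=p[:,2]*1000
    q=least_squares(lambda a:np.hypot(X-a[0],Z-a[1])-11,[np.median(X)+8,np.median(Z)-5],loss="soft_l1").x
    print("bar base x,z",q.round(1),"TCP",((s["tool_pos"][:2]-B)@ex*1000).round(1),s["tool_pos"],"px",u.mean(),v.mean(),s["time"],s["contact_force"])
E
python3 -c "
from h import *
bar('pics/w4.png')"
```

```text
time: 6.3
tool_pos: [0.6064, -0.1951, 0.1363]
tool_rot: [-2.961, 1.568, 0.073]
contact_force: [5.5, 5.7, -0.2]
opening: 0.0359
bar base x,z [ -0.3 129.9] TCP 2.3 [ 0.60639182 -0.19506384  0.13625148] px 256.2443588332416 260.48761695101814 6.3 [ 5.50463382  5.72778931 -0.15416936]
```

The bar is upright, within 1 mm of the marks. I'll hold it there for 3 s.

```bash
python3 -m crank '[{"fingers":-0.5,"tx":0,"ty":0,"tz":0,"roll":0},{"fingers":-0.5,"tx":0,"ty":0,"tz":0,"roll":0},{"fingers":-0.5,"tx":0,"ty":0,"tz":0,"roll":0},{"fingers":-0.5,"tx":0,"ty":0,"tz":0,"roll":0},{"fingers":-0.5,"tx":0,"ty":0,"tz":0,"roll":0},{"fingers":-0.5,"tx":0,"ty":0,"tz":0,"roll":0},{"fingers":-0.5,"tx":0,"ty":0,"tz":0,"roll":0},{"fingers":-0.5,"tx":0,"ty":0,"tz":0,"roll":0}]'; python3 -m crank '[{"fingers":-0.5,"tx":0,"ty":0,"tz":0,"roll":0},{"fingers":-0.5,"tx":0,"ty":0,"tz":0,"roll":0},{"fingers":-0.5,"tx":0,"ty":0,"tz":0,"roll":0},{"fingers":-0.5,"tx":0,"ty":0,"tz":0,"roll":0},{"fingers":-0.5,"tx":0,"ty":0,"tz":0,"roll":0},{"fingers":-0.5,"tx":0,"ty":0,"tz":0,"roll":0},{"fingers":-0.5,"tx":0,"ty":0,"tz":0,"roll":0},{"fingers":-0.5,"tx":0,"ty":0,"tz":0,"roll":0}]'; python3 -m crank '[{"fingers":-0.5,"tx":0,"ty":0,"tz":0,"roll":0},{"fingers":-0.5,"tx":0,"ty":0,"tz":0,"roll":0},{"fingers":-0.5,"tx":0,"ty":0,"tz":0,"roll":0},{"fingers":-0.5,"tx":0,"ty":0,"tz":0,"roll":0},{"fingers":-0.5,"tx":0,"ty":0,"tz":0,"roll":0},{"fingers":-0.5,"tx":0,"ty":0,"tz":0,"roll":0},{"fingers":-0.5,"tx":0,"ty":0,"tz":0,"roll":0},{"fingers":-0.5,"tx":0,"ty":0,"tz":0,"roll":0}]'; python3 -c "
from h import *
bar('pics/w5.png')"
```

```text
time: 7.35
tool_pos: [0.6064, -0.1951, 0.1363]
tool_rot: [-2.97, 1.568, 0.064]
contact_force: [5.5, 4.5, -0.2]
opening: 0.0359
time: 8.35
tool_pos: [0.6064, -0.1951, 0.1363]
tool_rot: [-2.96, 1.568, 0.074]
contact_force: [4.6, 3.9, -0.5]
opening: 0.0356
time: 9.35
tool_pos: [0.6064, -0.1951, 0.1363]
tool_rot: [-2.964, 1.568, 0.071]
contact_force: [4.3, 4.6, 0.2]
opening: 0.0362
bar base x,z [ -0.3 129.9] TCP 2.3 [ 0.60638699 -0.19508148  0.13627465] px 256.3037486218302 260.4385336273429 9.35 [4.2713347  4.64122611 0.22106915]
```

```bash
python3 -m crank '[{"fingers":-0.5,"tx":0.02,"ty":0,"tz":0.31,"roll":0},{"fingers":-0.5,"tx":0.09,"ty":0,"tz":0.60,"roll":0},{"fingers":-0.5,"tx":0.20,"ty":0,"tz":0.88,"roll":0},{"fingers":-0.5,"tx":0.30,"ty":0,"tz":1.06,"roll":0},{"fingers":-0.5,"tx":0.37,"ty":0,"tz":1.17,"roll":0},{"fingers":-0.5,"tx":0.41,"ty":0,"tz":1.22,"roll":0},{"fingers":-0.5,"tx":0.43,"ty":0,"tz":1.24,"roll":0},{"fingers":-0.5,"tx":0.43,"ty":0,"tz":1.24,"roll":0}]'; python3 -c "
from h import *
bar('pics/w6.png')"
```

```text
time: 10.4
tool_pos: [0.5565, -0.1897, 0.1198]
tool_rot: [-2.921, 1.569, 0.113]
contact_force: [1.0, 6.3, 5.6]
opening: 0.0361
bar base x,z [ 46. 116.] TCP 52.5 [ 0.55647888 -0.18970973  0.11975694] px 256.2779694430754 256.7447018235584 10.4 [1.00856369 6.25379682 5.56629714]
```

```bash
python3 -m crank '[{"fingers":-0.5,"tx":0.03,"ty":0,"tz":0.04,"roll":0},{"fingers":-0.5,"tx":0.05,"ty":0,"tz":0.07,"roll":0},{"fingers":-0.5,"tx":0.08,"ty":0,"tz":0.1,"roll":0},{"fingers":-0.5,"tx":0.08,"ty":0,"tz":0.1,"roll":0},{"fingers":-0.5,"tx":0.08,"ty":0,"tz":0.1,"roll":0},{"fingers":-0.5,"tx":0.08,"ty":0,"tz":0.1,"roll":0},{"fingers":-0.5,"tx":0.08,"ty":0,"tz":0.1,"roll":0},{"fingers":-0.5,"tx":0.08,"ty":0,"tz":0.1,"roll":0}]'; python3 -c "
from h import *
bar('pics/w7.png')"
```

```text
time: 11.45
tool_pos: [0.553, -0.1893, 0.1169]
tool_rot: [-3.053, 1.568, -0.019]
contact_force: [1.4, 7.6, 6.4]
opening: 0.0355
bar base x,z [ 49.4 113.5] TCP 56.1 [ 0.55295588 -0.18932944  0.1169098 ] px 256.30928342772717 256.78207338094063 11.45 [1.35565767 7.59026535 6.38476563]
```

```bash
python3 -m crank '[{"fingers":-0.5,"tx":0.02,"ty":0,"tz":0.03,"roll":0},{"fingers":-0.5,"tx":0.05,"ty":0,"tz":0.06,"roll":0},{"fingers":-0.5,"tx":0.05,"ty":0,"tz":0.06,"roll":0},{"fingers":-0.5,"tx":0.05,"ty":0,"tz":0.06,"roll":0},{"fingers":-0.5,"tx":0.05,"ty":0,"tz":0.06,"roll":0},{"fingers":-0.5,"tx":0.05,"ty":0,"tz":0.06,"roll":0},{"fingers":-0.5,"tx":0.05,"ty":0,"tz":0.06,"roll":0},{"fingers":-0.5,"tx":0.05,"ty":0,"tz":0.06,"roll":0}]'; python3 -c "
from h import *
bar('pics/w8.png')"
```

```text
time: 12.5
tool_pos: [0.5529, -0.1894, 0.1168]
tool_rot: [3.065, 1.561, -0.184]
contact_force: [6.2, 9.3, 13.8]
opening: 0.0356
bar base x,z [ 49.4 113.5] TCP 56.2 [ 0.55287914 -0.18936505  0.11680345] px 256.24101427868044 256.75110782865585 12.5 [ 6.18360689  9.27791999 13.79626524]
```

End stop reached: the bar stayed put while the force rose, at q about 0.65. Now I release, lift and check.

```bash
python3 -m crank '[{"fingers":0.3,"tx":0,"ty":0,"tz":0,"roll":0},{"fingers":0.3,"tx":0,"ty":0,"tz":0,"roll":0},{"fingers":0.3,"tx":0,"ty":0,"tz":0,"roll":0},{"fingers":0.3,"tx":0,"ty":0,"tz":0,"roll":0},{"fingers":0.3,"tx":0,"ty":0,"tz":0,"roll":0},{"fingers":0.3,"tx":0,"ty":0,"tz":0,"roll":0},{"fingers":0.3,"tx":0,"ty":0,"tz":0,"roll":0},{"fingers":0.3,"tx":0,"ty":0,"tz":0,"roll":0}]' && python3 -m crank '[{"fingers":0.3,"tx":-0.4,"ty":0,"tz":0,"roll":0},{"fingers":0.3,"tx":-1,"ty":0,"tz":0,"roll":0},{"fingers":0.3,"tx":-2,"ty":0,"tz":0,"roll":0},{"fingers":0.3,"tx":-3,"ty":0,"tz":0,"roll":0},{"fingers":0.3,"tx":-3.5,"ty":0,"tz":0,"roll":0},{"fingers":0.3,"tx":-3.5,"ty":0,"tz":0,"roll":0},{"fingers":0.3,"tx":-3.5,"ty":0,"tz":0,"roll":0},{"fingers":0.3,"tx":-3.5,"ty":0,"tz":0,"roll":0}]'; python3 - <<'E'
from h import *
for n in("side","scene","wrist"):
    s,c,im,d=shot(n,f"pics/{n}9.png");blobs(n,c,s,im,d)
E
```

```text
time: 13.55
tool_pos: [0.5495, -0.1895, 0.1137]
tool_rot: [1.937, 1.571, -1.312]
contact_force: [0.4, -0.7, 0.0]
opening: 0.0598
time: 14.55
tool_pos: [0.549, -0.1893, 0.2525]
tool_rot: [-0.325, 1.569, 2.71]
contact_force: [-0.6, 0.4, 0.2]
opening: 0.0594
side red px [467.  20.] n 34 med [ 0.257 -0.834  0.145] lo [ 0.252 -0.847  0.133] hi [ 0.263 -0.826  0.152]
side red px [300. 125.] n 167 med [ 0.559 -0.18   0.121] lo [ 0.55  -0.391  0.001] hi [ 0.603 -0.172  0.125]
side red px [222. 121.] n 26 med [ 0.759 -0.228  0.059] lo [ 0.752 -0.244  0.055] hi [ 0.766 -0.22   0.061]
side orange px [298. 152.] n 313 med [ 0.563 -0.189  0.047] lo [ 0.548 -0.224  0.045] hi [ 0.58  -0.156  0.049]
side orange px [306. 162.] n 78 med [ 0.544 -0.188  0.028] lo [ 0.541 -0.218  0.018] hi [ 0.547 -0.16   0.037]
side orange px [283. 279.] n 818 med [0.488 0.139 0.046] lo [0.46  0.106 0.044] hi [0.516 0.169 0.048]
side orange px [ 29. 304.] n 600 med [0.789 0.341 0.1  ] lo [0.782 0.316 0.083] hi [0.813 0.352 0.109]
side orange px [ 48. 339.] n 89 med [0.79  0.343 0.012] lo [0.782 0.329 0.008] hi [0.807 0
[... 2768 characters left out ...]
.101 0.044] hi [0.513 0.12  0.047]
wrist orange px [ 19. 240.] n 150 med [0.485 0.11  0.027] lo [0.466 0.098 0.014] hi [0.495 0.133 0.039]
wrist orange px [137. 297.] n 605 med [ 0.582 -0.161  0.312] lo [ 0.572 -0.162  0.302] hi [ 0.586 -0.16   0.315]
wrist orange px [377. 297.] n 586 med [ 0.575 -0.224  0.312] lo [ 0.566 -0.225  0.303] hi [ 0.579 -0.223  0.315]
wrist orange px [351. 345.] n 3492 med [ 0.567 -0.219  0.321] lo [ 0.564 -0.249  0.318] hi [ 0.572 -0.175  0.323]
wrist blue px [259.  34.] n 78 med [ 0.674 -0.206  0.038] lo [ 0.67  -0.234  0.01 ] hi [ 0.677 -0.172  0.039]
wrist blue px [256.  55.] n 2988 med [ 0.654 -0.2    0.046] lo [ 0.637 -0.236  0.045] hi [ 0.671 -0.165  0.047]
```

View pics/side9.png

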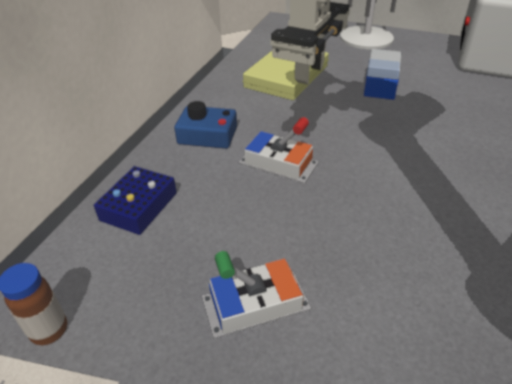

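The side view shows the red grip at (300,125) over the orange plate, the gripper clear, and green unchanged at (224,265). One more fit of the bar from the free view.

```bash
python3 - <<'E'
from h import *
from scipy.optimize import least_squares
c=get_calibration("wrist");s=observe();ex=np.array([np.cos(np.radians(173.8)),np.sin(np.radians(173.8))])
for f,t in(("w1",[.65512,-.20112,.25186]),("wrist9",None)):
    z=np.load(f"pics/{f}.npz");im,d=z["im"],z["dep"];S=dict(s)
    if t:S["tool_pos"]=np.array(t)
    m=masks(im)["red"].copy();m[:120]=0;v,u=np.where(m&(d>0));o,r=rays("wrist",c,S,np.c_[u,v]);p=o+r*d[v,u][:,None]
    X=(p[:,:2]-[.6087,-.1955])@ex*1000;Z=p[:,2]*1000
    q=least_squares(lambda a:np.hypot(X-a[0],Z-a[1])-11,[np.median(X)+3,np.median(Z)-8],loss="soft_l1").x
    print(f,q.round(1),"q",np.arctan2(q[0],q[1]-50).round(3))
E
```

```text
w1 [-46.3 114.3] q -0.624
wrist9 [ 49.2 113.8] q 0.657
```

The lever is at the orange stop (q about 0.65) and hasn't moved since release.

```bash
python3 -c "
from cell import *
print(hand_in())"
```

```text
the job is handed in; nothing more can be done
None
```

The red-handled switch is now fully over on its orange (backup) side and released, and the job is handed in. The robot clock read about 15 s of the 35 s allowed.

- **Centre-off hold:** I swung the lever from blue (about -0.62 rad) to upright and held it still for over 3 s. The first stop was about 4 mm short of the marks, so I nudged it forward before the hold. During the hold the grip was 0.3 mm short of my measured centre and 0.7 mm short of the marks.
- **Swing to orange:** My first move stopped about 0.04 rad short of the end stop. I pushed on until the grip stopped moving and the force rose to about 18 N. It never moved back.
- **Final checks:** With the gripper lifted clear, the lever measured 0.657 rad. The stop is at 0.65, so that agrees within measurement error. The green switch measured the same as at the start in both the scene and side views. No check failed.

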